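Nip up the bearing retainer ring with the pin spanner

ROBOT

A 6-joint arm with a two-finger parallel gripper is mounted at the origin on the work surface. World frame = base frame: x ahead of the robot, y to its left, z up, the work surface at z = 0. Lengths are in m, angles in rad, forces in N, time in s.
With the tool pointing down it reaches from about 0.35 to 0.975 m from the base axis. Payload 4.9 kg.
Tool frame: the origin (TCP) lies at the very end of the fingers, on their centre line; the grasp point (between the pads) lies 19 mm behind it (grasp_offset is the distance from the TCP to the grasp point, in m); x points along the fingers, y is the direction in which the jaws open and shut, and the axes are right-handed (so a half turn about x gives the same grasp; the last joint's range is limited). The gripper opens to 85 mm and grips with 20 to 120 N. Pads are 22 mm wide; open, the fingers measure 114 mm over their backs; the gripper's body (76 mm by 85 mm) begins 54 mm behind the grasp point. The pads swing forward as they close: fully open they stand 13 mm farther back than shut.
Start: joints at [-1.36, 0.053, 1.613, -0, 1.476, -0.119], TCP at [0.202, -0.591, 0.231] pointing down, gripper open.
Joint ranges: [-3.01, 3.01], [-1.01, 2.22], [0.06, 2.58], [-1.02, 4.17], [0.09, 2.62], [-3.14, 3.14]. Speed limits (rad/s): [2.57, 2.57, 3.14, 3.14, 3.14, 3.14].

INTERFACE

Orientations are given as a rotation vector (axis times angle).
In Python, from station import get_obs, get_image, camera_model, finish_job, grasp_offset gives the robot as it stands.
- The arm moves only by the shell command python3 -m crank 'ROWS' [OPENING] [FORCE]. ROWS is JSON, a list that holds one entry, the list of rows, each a list of 4 numbers: the shift along the world's x, y, z in m, then the turn about the world's z in degrees. In form: [[[dx, dy, dz, turn], ...]]. A call has 1 to 5 rows; each row is the pose to reach, as a shift and turn from the pose commanded when the call began; what a row does not reach only later rows make up. A row lasts 1/12 s, in which the tool goes at most 41.7 mm and 7.16 degrees, less where a joint would pass 70% of its speed; a pose out of reach is approached as far as the arm can. A call with a gripper value outside its range is refused whole. OPENING is the opening, from 0 (shut) to 1 (fully open), set as the call begins (- or left out, the last holds). The fingers move at their own pace and stop on an object; FORCE is the grip in N (left out, the last holds). Time passes only in rows, so rows that repeat a pose let the fingers close. It gives the time, the measured TCP pose, the force and the opening at its end, in the units of the state.
- get_obs(): the state, without advancing time (a new reading comes with each control period).
- get_image(name): name is "scene" or "top"; returns (picture, depth): 400x640x3 uint8, red, green, blue; 400x640 float32, m along the optical axis (not along the pixel's ray), 0 where there is no reading.
- camera_model(name): a dict with "fx", "fy", "cx", "cy" (pixels), "xyz" and "attitude" of the camera in the world. Camera axes: x right, y down, z forward; pixel columns grow to the right and rows downward; lengths in m; the calibration is good to about 2 mm. A picture is of the moment at which its call begins. camera_model takes no time and is no camera call.
- finish_job(): hands the job in, once; it reports no verdict.
The state is a dict: "t": time; "q": joint angles; "dq": joint speeds; "effort": joint torques, N m; "tool_pos": TCP position; "tool_rot": TCP orientation; "contact_force": force on the tool from outside, world axes, zero at the start; "wrist_torque": the same for the moment, N m; "opening": finger opening in m.
Only numpy, scipy, OpenCV 4.12 (cv2) and the standard library are available. Lean on these libraries where they do the work, as an engineer would, in place of code of your own. Each camera call takes 0.05 s, during which the arm holds its last target.

TASK

Take the orange-handled pin spanner from its wooden holder, engage its two pins fully in the holes of the brass retainer ring recessed in the green gearbox, and turn the ring clockwise until you feel it bottom on its crush washer, then nip it up about ten degrees further (five is too little, fifteen too much) without leaning hard on it. Put the spanner back in its holder, seated as it was, and leave everything else on the bench where it is.

Things in the scene. Friction and masses are not known exactly. Their poses are not given: they have to be found in the camera images.
- housing: green gearbox housing, 112 x 112 mm block on a dark 150 x 120 mm base plate, fixed to the bench; origin at the centre of its underside, z up. Its flat top is 60 mm above the bench, with a round bore 66 mm in diameter in the middle, in which the ring sits 6 mm below the top.
- ring: brass retainer ring, 62 mm outside, 31 mm inside diameter, 10 mm thick, threaded in the housing's bore. Origin: centre of its top face (54 mm above the bench), z up; its x axis runs through the two spanner holes at x = +22 and -22 mm, 7.5 mm wide, 10 mm deep (through). Clockwise from above (yaw decreasing) tightens; a half turn looks the same. Its height does not change as it turns.
- nip (a joint): angle (rad) the ring has turned past where it bottomed on its crush washer: 0 until then, grows, does not spring back. First the ring turns freely (0.08 N m) for 20 to 63 degrees, differing from start to start; where it bottoms cannot be seen. From there it turns only under about 0.4 N m, rising slightly (0.5 N m per rad), as the washer yields.
- spanner: two-pin face spanner, 0.2 kg, upright in its holder, pins down. Origin: centre of the underside of its steel crossbar; z up, x along the bar. Bar 54 (x) by 20 by 10 mm high; pins 6 mm in diameter, 8 mm long, tapered to 3 mm at the tips, point down at x = +22 and -22 mm. The bar fits in the housing's bore and lies on the ring's face when the pins are fully in. A half turn makes no difference.
- spanner_grip (a point): where to hold the spanner: centre of its orange handle block, 53 mm above the spanner's origin; the block is 50 mm (x) by 24 mm (y) by 34 mm high; pinch it from above across its 24 mm. Below it is a 16 mm round stem down to the bar.
- holder: wooden block 100 (x) by 60 (y) by 30 mm high, fixed to the bench; origin at the centre of its underside. In its top is a slot 56 mm long (x) by 12 mm wide (y), 14 mm deep, into which both pins hang while the bar rests on the top of the block, across which it spans.
- holder_seat (a point): centre of the holder's top face (30 mm above the bench), where the spanner's origin lies when it is in place; x along the slot.
- bush: bystander: brass bush, 30 mm diameter, 24 mm high, origin under its centre.
- bearing: bystander: steel bearing ring, 52 mm diameter, 15 mm high, origin under its centre.
- canister: bystander: aluminium canister, 68 mm diameter, 90 mm high, origin under its centre.
- wrench: bystander: open-ended wrench lying flat.
- driver: bystander: screwdriver lying down.
- oil: bystander: yellow oil bottle, 56 mm diameter, 150 mm high, origin under its centre.
- offcut: bystander: aluminium bar offcut, 110 x 30 x 30 mm, origin under its centre.
Mind the look-alikes: they are no part of the job. Leave any white look-alike of the spanner alone. What is shaped like the housing but red is not meant.

How it is judged:
By the outcome, as a careful person would: the job done as asked, in the order asked, and still so for the second after the job is handed in, with the robot touching nothing.
It also fails if it takes over 67 s, if anything falls off the work surface, if the arm or the gripper's body presses on something with over 40 N, if the wrist force passes 120 N, or if a joint passes its speed limit or range.

## Working session

There is one attempt and no reset: what is moved stays moved. The work goes in short steps, Python scripts to look and compute and a shell command to move; the robot and the scene stay as the last step left them, time stands still between calls to the robot, and variables do not carry over. Pictures are saved under pics/ and viewed, and the job is handed in when it is done.

```bash
ls; mkdir -p pics; python3 - <<'E'
from station import *
import cv2,numpy as np
print(get_obs(),grasp_offset)
for n in("scene","top"):
    im,d=get_image(n); cv2.imwrite(f"pics/{n}0.png",im[:,:,::-1]); np.save(f"pics/{n}0.npy",d); np.save(f"pics/{n}0i.npy",im)
    print(n,camera_model(n))
E
```

```text
pics
{'t': 0.0, 'q': array([-1.35998282e+00,  5.33568328e-02,  1.61429598e+00, -1.06050202e-05,
        1.47597578e+00, -1.18979426e-01]), 'dq': array([-0.00018207, -0.00092007, -0.00078527,  0.00021049, -0.00015637,
       -0.00163928]), 'effort': array([-9.90602825e-05, -3.93684483e+01, -3.70180428e+01, -1.92738248e-04,
        7.05634229e-03,  7.72820794e-07]), 'tool_pos': array([ 0.20228406, -0.59070689,  0.23006184]), 'tool_rot': array([ 2.04356173,  0.34218919, -2.04377719]), 'contact_force': array([ 0.36295177, -0.31966059,  0.16098009]), 'wrist_torque': array([-0.00804954,  0.0028444 ,  0.01707245]), 'opening': 0.08522123969103107} 0.0187
scene {'fx': 418.42309845762685, 'fy': 418.42309845762685, 'cx': 323.119629163077, 'cy': 204.25835097321476, 'xyz': array([0.88093424, 0.44535828, 0.98119108]), 'attitude': array([-0.97382214, -2.67149241,  0.77336749])}
top {'fx': 401.2073360703976, 'fy': 401.2073360703976, 'cx': 323.2350019425359, 'cy': 194.38778643350446, 'xyz': array([ 0.33685107, -0.00212856,  1.15265626]), 'attitude': array([-2.13442858,  2.13140121, -0.15509119])}
```

View pics/scene0.png

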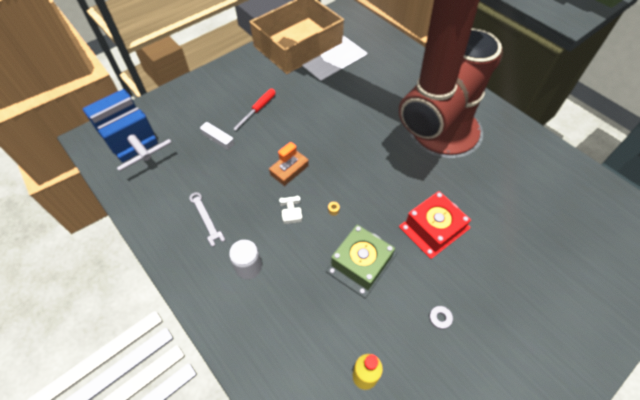

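View pics/top0.png

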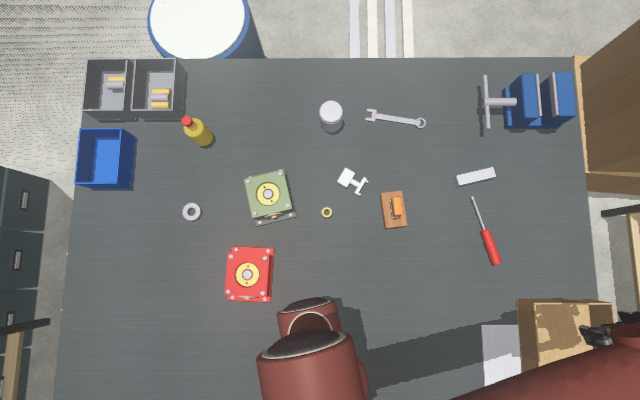

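The top view shows the green housing around (269,196) and the orange handle around (397,207), in the holder around (395,209). The white look-alike is near (352,180) and the red housing near (248,274). I'll enlarge the housing and holder areas next.

```bash
cat > h.py <<'E'
import cv2,numpy as np
from scipy.spatial.transform import Rotation as R
from station import *
def ray(n,uv):
    c=camera_model(n);uv=np.atleast_2d(np.asarray(uv,float))
    d=np.c_[(uv[:,0]-c['cx'])/c['fx'],(uv[:,1]-c['cy'])/c['fy'],np.ones(len(uv))]
    return np.array(c['xyz']),d@R.from_rotvec(c['attitude']).as_matrix().T
def onplane(n,uv,z):
    o,d=ray(n,uv); return o+d*((z-o[2])/d[:,2])[:,None]
def proj(n,p):
    c=camera_model(n);q=(np.atleast_2d(p)-c['xyz'])@R.from_rotvec(c['attitude']).as_matrix()
    return np.c_[q[:,0]/q[:,2]*c['fx']+c['cx'],q[:,1]/q[:,2]*c['fy']+c['cy']]
def cloud(n,d):
    v,u=np.mgrid[:400,:640];o,r=ray(n,np.c_[u.ravel(),v.ravel()])
    return (o+r*d.ravel()[:,None]).reshape(400,640,3)
def crop(im,x0,y0,w,h,s): return cv2.resize(im[y0:y0+h,x0:x0+w],None,fx=s,fy=s,interpolation=cv2.INTER_CUBIC)
E
python3 - <<'E'
from h import *
t=np.load("pics/top0i.npy")[:,:,::-1];s=np.load("pics/scene0i.npy")[:,:,::-1]
m=np.vstack([np.hstack([crop(t,238,165,60,60,6),crop(t,370,180,60,60,6)][:2]),np.hstack([crop(s,325,220,72,45,5),crop(s,260,135,72,45,5)])])
print(m.shape);cv2.imwrite("pics/z0.png",m)
E
```

```text
(585, 720, 3)
```

View pics/z0.png

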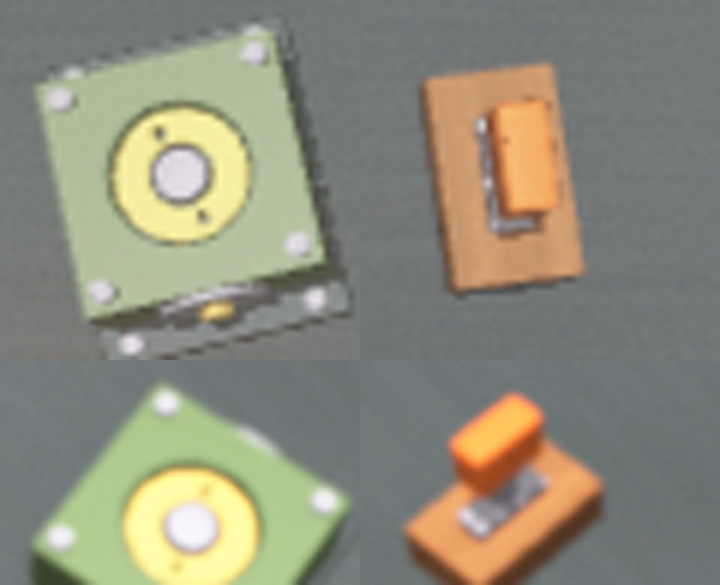

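```bash
cat > meas.py <<'E'
from h import *
def big(m):
    m=m.astype(np.uint8);n,l,s,c=cv2.connectedComponentsWithStats(m);
    k=1+np.argmax(s[1:,4]);return (l==k)
def run(tag):
  for n in("scene","top"):
    im=np.load(f"pics/{n}{tag}i.npy");d=np.load(f"pics/{n}{tag}.npy");P=cloud(n,d)
    hsv=cv2.cvtColor(im,cv2.COLOR_RGB2HSV);H,S,V=[hsv[...,i].astype(int) for i in range(3)]
    X,Y,Z=P[...,0],P[...,1],P[...,2]
    # green top face
    g=big((H>33)&(H<60)&(S>50)&(abs(Z-.06)<.008))
    f=np.argwhere(g)[:,::-1]; c=cv2.minAreaRect(onplane(n,f,.06)[:,:2].astype(np.float32)*1000)
    print(n,"housing rect",np.round(c[0],1),np.round(c[1],1),round(c[2],2))
    hc=np.array(c[0])/1000
    near=np.hypot(X-hc[0],Y-hc[1])<.04
    y=big((H>18)&(H<33)&(S>90)&(V>100)&near)
    cs,_=cv2.findContours(y.astype(np.uint8),cv2.RETR_EXTERNAL,cv2.CHAIN_APPROX_NONE)
    k=max(cs,key=len)[:,0].astype(float)
    w=onplane(n,k,.054)[:,:2]*1000; e=cv2.fitEllipse(w.astype(np.float32)); print("  ring",np.round(e[0],1),np.round(e[1],1))
    rc=np.array(e[0])
    # holes: darkness-weighted centroid in annulus r 17.5..26.5
    w=onplane(n,np.c_[np.mgrid[:400,:640][1].ravel(),np.mgrid[:400,:640][0].ravel()],.054)[:,:2]*1000-rc
    r=np.hypot(*w.T);a=(r>18.5)&(r<26)
    G=im[...,:3].sum(2).astype(float).ravel();med=np.median(G[a]);dk=np.clip(med-G-40,0,None)*a
    ang=np.arctan2(w[:,1],w[:,0]);mm=(dk*np.exp(2j*ang)).sum();th=np.angle(mm)/2
    for sgn in(1,-1):
        u=np.array([np.cos(th),np.sin(th)])*sgn
        q=a&(np.hypot(*(w-22*u).T)<6); ww=dk*q
        if ww.sum(): print("  hole",np.round((w*ww[:,None]).sum(0)/ww.sum()+rc,1), round(ww.sum()))
    print("  hole angle deg",round(np.degrees(th),2), "coh",round(abs(mm)/dk.sum(),2))
    # orange handle
    o=big((H>5)&(H<17)&(S>165)&(V>140)&(Z>.06)&(Z<.13))
    pts=P[o];t=o&(Z>.094);print("  orange n",o.sum(),t.sum(),"zmax",np.percentile(pts[:,2],95))
    f=np.argwhere(t)[:,::-1]
    c=cv2.minAreaRect(onplane(n,f,.1)[:,:2].astype(np.float32)*1000);print("  handle top rect",np.round(c[0],1),np.round(c[1],1),round(c[2],2))
    hx=np.array(c[0])/1000
    b=big((H<22)&(S>80)&(abs(Z-.03)<.007)&(np.hypot(X-hx[0],Y-hx[1])<.09))
    f=np.argwhere(b)[:,::-1];c=cv2.minAreaRect(onplane(n,f,.03)[:,:2].astype(np.float32)*1000);print("  holder rect",np.round(c[0],1),np.round(c[1],1),round(c[2],2))
import sys
if __name__=="__main__":run(sys.argv[1])
E
python3 meas.py 0
```

```text
scene housing rect [517.6 170.7] [114.7 113.1] 13.62
  ring [515.8 168.1] [65.  65.7]
  hole [535.8 179.2] 149
  hole [497. 158.] 151
  hole angle deg 28.63 coh 0.99
  orange n 120 37 zmax 0.09827756830759354
  handle top rect [ 481.3 -169.7] [20.1 48. ] 77.94
  holder rect [ 478.4 -179. ] [101.9  63.6] 6.88
top housing rect [538.  185.1] [ 8.4 43.1] 40.84
  ring [512.3 163.6] [63.9 66.9]
  hole [531.1 176.5] 604
  hole [493.5 156.1] 310
  hole angle deg 33.75 coh 0.9Traceback (most recent call last):
  File "meas.py", line 40, in <module>
    if __name__=="__main__":run(sys.argv[1])
                            ~~~^^^^^^^^^^^^^
  File "meas.py", line 32, in run
    o=big((H>5)&(H<17)&(S>165)&(V>140)&(Z>.06)&(Z<.13))
  File "meas.py", line 4, in big
    k=1+np.argmax(s[1:,4]);return (l==k)
        ~~~~~~~~~^^^^^^^^^
    return _wrapfunc(a, 'argmax', axis=axis, out=out, **kwds)
    return bound(*args, **kwds)
ValueError: attempt to get argmax of an empty sequence
```

```bash
python3 - <<'E'
from h import *
for n,pts in(("top",[(397,206),(258,183),(262,190),(390,215),(300,250)]),("scene",[(288,150),(350,255),(300,165),(300,260)])):
    im=np.load(f"pics/{n}0i.npy");d=np.load(f"pics/{n}0.npy");P=cloud(n,d);hsv=cv2.cvtColor(im,cv2.COLOR_RGB2HSV)
    for u,v in pts: print(n,u,v,hsv[v,u],P[v,u].round(4),d[v,u])
E
sed -i 's/(S>165)&(V>140)/(S>148)\&(V>190)/; s/(S>50)&(abs/(S>35)\&(abs/' meas.py; python3 meas.py 0
```

```text
top 397 206 [ 16 140 244] [ 0.474  -0.1827  0.1   ] 1.0586648
top 258 183 [ 43  47 190] [0.544  0.1945 0.0561] 1.1180117
top 262 190 [ 26  88 246] [0.5247 0.1832 0.0533] 1.1176028
top 390 215 [ 13 111 199] [ 0.4577 -0.1747  0.0289] 1.1264063
top 300 250 [ 75   4 120] [ 0.3604  0.0792 -0.0004] 1.1432936
scene 288 150 [ 19 163 255] [ 0.4785 -0.1754  0.0985] 1.1381598
scene 350 255 [ 26 111 239] [0.5456 0.1538 0.059 ] 1.0141565
scene 300 165 [ 12 149 223] [ 0.4535 -0.1594  0.0272] 1.2006532
scene 300 260 [ 90  19 123] [ 0.631   0.0624 -0.0022] 1.0733827
scene housing rect [517.6 170.7] [114.7 113.1] 13.62
  ring [515.8 168.1] [65.  65.7]
  hole [535.8 179.2] 149
  hole [497. 158.] 151
  hole angle deg 28.63 coh 0.99
  orange n 55 45 zmax 0.09908316711232644
  handle top rect [ 479.4 -177.8] [49.4 24.7] 6.7
  holder rect [ 478.4 -179. ] [101.9  63.6] 6.88
top housing rect [513.8 165.9] [112.4 112.4] 13.72
  ring [512.3 163.6] [63.9 66.9]
  hole [531.1 176.5] 604
  hole [493.5 156.1] 310
  hole angle deg 33.75 coh 0.9
  orange n 18 18 zmax 0.10201567858263957
  handle top rect [ 459.5 -192. ] [10.  21.6] 59.31
  holder rect [ 474.7 -184.8] [100.1  60.3] 7.23
```

```bash
cat > st.py <<'E'
from h import *
o=get_obs();M=R.from_rotvec(o['tool_rot']).as_matrix()
print("t",round(o['t'],2),"pos",(o['tool_pos']*1000).round(2),"ypsi",round(np.degrees(np.arctan2(M[1,1],M[0,1])),2),"tilt",(M[:2,0]).round(4),"F",o['contact_force'].round(2),"T",o['wrist_torque'].round(3),"op",round(o['opening']*1000,2),"q",o['q'].round(3))
E
python3 st.py; python3 - <<'E'
from h import *
for n in("top","scene"):
    d=np.load(f"pics/{n}0.npy");P=cloud(n,d);X,Y,Z=np.moveaxis(P,2,0)
    t=(abs(Z-.1)<.006)&(np.hypot(X-.477,Y+.18)<.05)
    c=cv2.minAreaRect(onplane(n,np.argwhere(t)[:,::-1],.1)[:,:2].astype(np.float32)*1000);print(n,t.sum(),c)
    print(np.array(onplane(n,np.argwhere(t)[:,::-1],.1)).mean(0))
E
```

```text
t 0.1 pos [ 202.27 -590.77  230.19] ypsi -71.1 tilt [-0.0004  0.0018] F [-0.81  0.05 -0.6 ] T [-0.008 -0.007 -0.022] op 85.61 q [-1.36   0.053  1.614  0.     1.476 -0.119]
top 164 ((474.5080871582031, -183.80206298828125), (48.78404235839844, 23.98099708557129), 5.442872047424316)
[ 0.47436392 -0.18375858  0.1       ]
scene 123 ((479.4172058105469, -177.5627899169922), (49.39875793457031, 25.136154174804688), 6.704261779785156)
[ 0.47932222 -0.17805098  0.1       ]
```

```bash
python3 -m crank '[[[0.025,0.038,0,-3],[0.05,0.075,0,-6],[0.075,0.112,0,-9],[0.097,0.145,0,-12],[0.115,0.171,0,-12]]]' 1 40
python3 -m crank '[[[0.023,0.034,0,0],[0.046,0.068,0,0],[0.069,0.102,0,0],[0.092,0.136,0,0],[0.115,0.171,0,0]]]'
python3 -m crank '[[[0.02,0.03,0,0],[0.038,0.055,-0.01,0],[0.044,0.067,-0.03,0],[0.044,0.067,-0.05,0],[0.044,0.067,-0.06,0]]]'
python3 st.py
```

```text
t: 0.52
tool_pos: [0.3179, -0.4182, 0.2306]
tool_rot: [2.161, 0.129, -2.161]
contact_force: [1.4, -0.8, -0.5]
opening: 0.0851
t: 0.93
tool_pos: [0.4328, -0.2475, 0.231]
tool_rot: [2.159, 0.13, -2.16]
contact_force: [1.0, -1.4, 0.1]
opening: 0.0851
t: 1.35
tool_pos: [0.4753, -0.1806, 0.1682]
tool_rot: [2.155, 0.135, -2.163]
contact_force: [-0.5, -0.0, -0.5]
opening: 0.0855
t 1.35 pos [ 475.3  -180.63  168.21] ypsi -82.97 tilt [-0.0038  0.0021] F [-0.52 -0.01 -0.5 ] T [ 0.045 -0.012 -0.011] op 85.55 q [-0.51  -0.18   1.942 -0.     1.384  0.939]
```

```bash
cat > shot.py <<'E'
from h import *
import sys
tag=sys.argv[1];out=[]
for n in sys.argv[2].split(","):
    im,d=get_image(n);np.save(f"pics/{n}{tag}i.npy",im);np.save(f"pics/{n}{tag}.npy",d)
    x,y=[int(a) for a in sys.argv[3+2*len(out):5+2*len(out)]]
    out.append(crop(im[:,:,::-1],x,y,100,100,4))
m=np.hstack(out);cv2.imwrite(f"pics/z{tag}.png",m)
E
python3 shot.py 1 scene,top 240 90 345 155
```

```text
(no output)
```

View pics/z1.png

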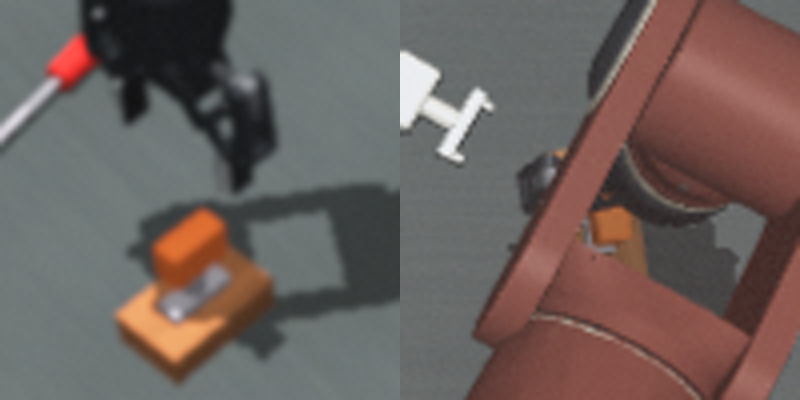

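```bash
python3 - <<'E'
from h import *
o=np.array([.4753,-.1806,.181]);y=np.array([np.cos(np.radians(-83)),np.sin(np.radians(-83)),0])
for k in(0,.0425,-.0425,.053,-.053): print(k,proj("scene",o+k*y).round(1),proj("top",o+k*y).round(1))
E
```

```text
0 [[285.6 127.4]] [[401.7 201.2]]
0.0425 [[274.1 119.1]] [[419.  199.1]]
-0.0425 [[297.4 136. ]] [[384.4 203.3]]
0.053 [[271.4 117. ]] [[423.2 198.6]]
-0.053 [[300.4 138.1]] [[380.2 203.8]]
```

```bash
python3 -m crank '[[[0.001,0,-0.03,0],[0.001,0,-0.06,0],[0.001,0,-0.085,0],[0.001,0,-0.1,0],[0.001,0,-0.105,0]]]'
python3 -m crank '[[[0,0,0,0],[0,0,0,0],[0,0,0,0],[0,0,0,0],[0,0,0,0]]]' 0 30
python3 -m crank '[[[0,0,0,0],[0,0,0,0],[0,0,0,0],[0,0,0,0]]]' 
python3 st.py;python3 shot.py 2 scene 240 90
```

```text
t: 1.87
tool_pos: [0.4757, -0.1825, 0.0642]
tool_rot: [2.157, 0.131, -2.165]
contact_force: [-0.2, -0.3, 0.2]
opening: 0.0851
t: 2.28
tool_pos: [0.4782, -0.183, 0.0678]
tool_rot: [2.161, 0.128, -2.156]
contact_force: [-0.6, -0.1, -0.2]
opening: 0.0259
t: 2.62
tool_pos: [0.4783, -0.1831, 0.0678]
tool_rot: [2.161, 0.129, -2.156]
contact_force: [-1.0, -0.8, 6.7]
opening: 0.0234
t 2.62 pos [ 478.27 -183.05   67.8 ] ypsi -83.1 tilt [ 0.0021 -0.0013] F [-0.98 -0.77  6.75] T [ 0.011  0.125 -0.001] op 23.37 q [-0.511 -0.057  2.01  -0.     1.186  0.94 ]
```

View pics/z2.png

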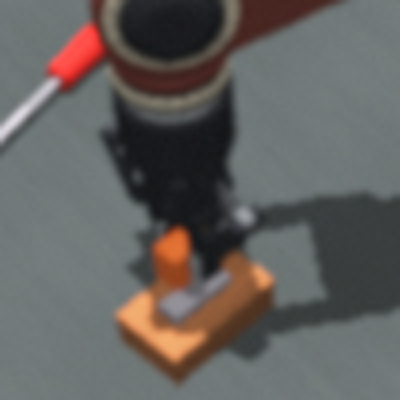

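```bash
python3 -m crank '[[[0,0,0.005,0],[0,0,0.025,0],[0,0,0.055,0],[0,0,0.08,0],[0,0,0.09,0]]]' - 60
python3 st.py
python3 -m crank '[[[0.003,0.03,0,0],[0.007,0.065,0,5],[0.011,0.102,0,10],[0.015,0.139,0,15],[0.019,0.176,0,20]]]'
python3 -m crank '[[[0.004,0.037,0,1],[0.008,0.074,0,1.6],[0.012,0.111,0,1.6],[0.016,0.146,-0.01,1.6],[0.019,0.165,-0.02,1.6]]]'
python3 -m crank '[[[0,0.008,-0.005,0],[0,0.008,-0.01,0],[0,0.008,-0.015,0]]]'
python3 st.py;python3 shot.py 3 scene,top 315 195 220 145
```

```text
t: 3.08
tool_pos: [0.4785, -0.1831, 0.1597]
tool_rot: [2.162, 0.128, -2.154]
contact_force: [1.1, -0.6, -1.1]
opening: 0.0235
t 3.08 pos [ 478.53 -183.07  159.7 ] ypsi -83.09 tilt [ 0.0041 -0.0022] F [ 1.11 -0.6  -1.14] T [-0.024 -0.013  0.01 ] op 23.49 q [-0.511 -0.168  1.947  0.     1.359  0.939]
t: 3.5
tool_pos: [0.4952, -0.0047, 0.1548]
tool_rot: [1.956, 0.473, -1.96]
contact_force: [1.7, -0.2, -1.6]
opening: 0.0228
t: 3.92
tool_pos: [0.5147, 0.1619, 0.1355]
tool_rot: [1.942, 0.497, -1.942]
contact_force: [0.5, -0.5, -1.7]
opening: 0.0235
t: 4.17
tool_pos: [0.5146, 0.166, 0.12]
tool_rot: [1.941, 0.493, -1.944]
contact_force: [-0.3, -0.7, -2.3]
opening: 0.0234
t 4.17 pos [514.59 166.   120.  ] ypsi -61.48 tilt [-0.0018 -0.001 ] F [-0.28 -0.65 -2.34] T [ 0.003  0.037 -0.024] op 23.35 q [ 1.750e-01 -5.100e-02  1.909e+00 -1.000e-03  1.286e+00  1.248e+00]
```

View pics/z3.png

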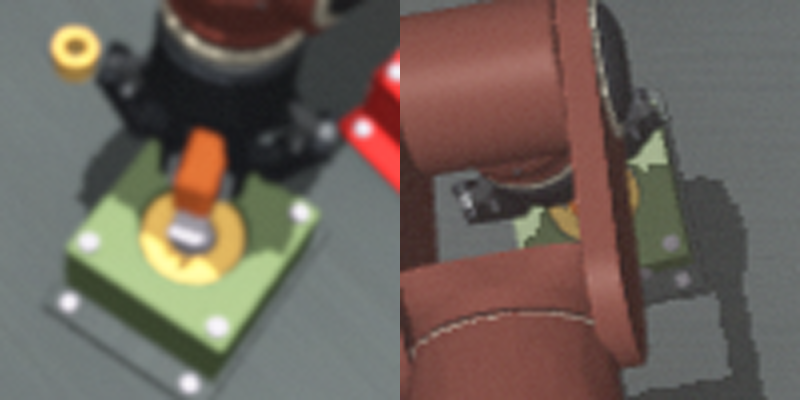

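```bash
python3 - <<'E'
from h import *
im=np.load("pics/scene3i.npy")[:,:,::-1]
cv2.imwrite("pics/z3b.png",cv2.resize(im[220:270,342:384],None,fx=12,fy=12,interpolation=cv2.INTER_CUBIC))
E
```

```text
(no output)
```

View pics/z3b.png

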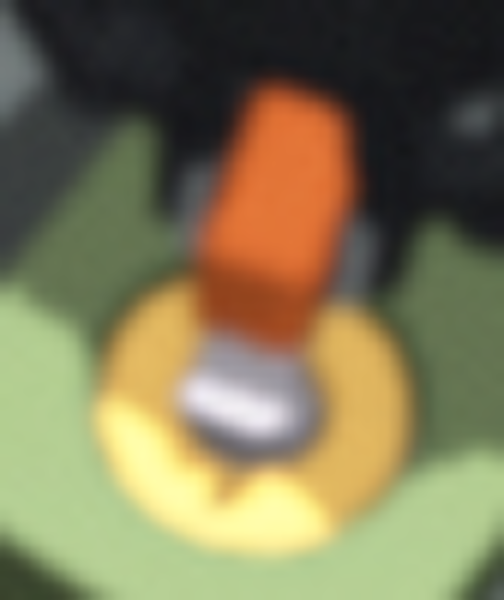

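```bash
python3 - <<'E'
from h import *
yaw=np.radians(28.5);c=np.array([.5146,.166,.120-.0378]);u=np.array([np.cos(yaw),np.sin(yaw),0]);v=np.array([-np.sin(yaw),np.cos(yaw),0])
z=np.array([0,0,1])
def show(name,p):
    q=proj("scene",p)[0];print(name,((q-[342,220]+.5)*12-.5).round(0))
show("endtopL",c+.025*u-.012*v+.07*z);show("endtopR",c+.025*u+.012*v+.07*z)
show("endbotL",c+.025*u-.012*v+.036*z);show("endbotR",c+.025*u+.012*v+.036*z)
for s in(1,-1):show("barend top",c+.027*u+s*.01*v+.01*z)
show("pin tip",c+.022*u-.008*z)
r=np.array([.5146,.166,.054]);show("ringcentre",r);show("hole+",r+.022*u);show("hole-",r-.022*u)
im=np.load("pics/scene0i.npy")[:,:,::-1]
cv2.imwrite("pics/z0b.png",cv2.resize(im[220:270,342:384],None,fx=12,fy=12,interpolation=cv2.INTER_CUBIC))
E
```

```text
endtopL [193. 249.]
endtopR [316. 291.]
endbotL [180. 331.]
endbotR [299. 372.]
barend top [274. 437.]
barend top [177. 403.]
pin tip [226. 438.]
ringcentre [253. 389.]
hole+ [218. 481.]
hole- [287. 299.]
```

View pics/z0b.png

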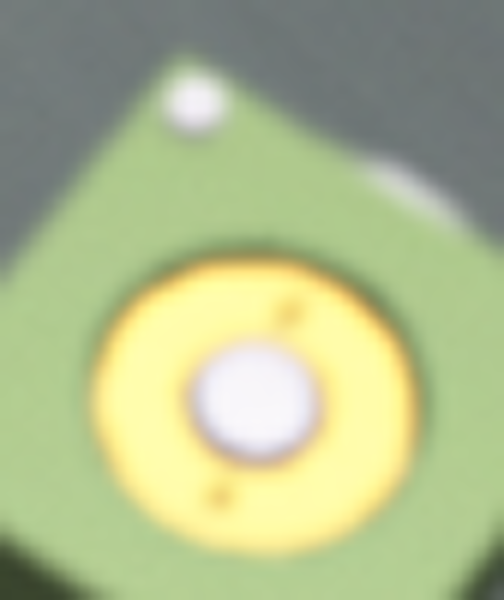

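```bash
python3 -m crank '[[[0.003,0.002,-0.005,0],[0.003,0.002,-0.012,0],[0.003,0.002,-0.017,0],[0.003,0.002,-0.017,0]]]'
python3 st.py
python3 -m crank '[[[0,0,-0.001,0],[0,0,-0.002,0],[0,0,-0.003,0],[0,0,-0.004,0],[0,0,-0.005,0]]]'; python3 st.py; python3 shot.py 4 scene 315 195
```

```text
t: 4.6
tool_pos: [0.5174, 0.1678, 0.1027]
tool_rot: [1.941, 0.493, -1.946]
contact_force: [0.0, -0.7, -1.6]
opening: 0.0229
t 4.6 pos [517.42 167.83 102.7 ] ypsi -61.55 tilt [-0.0025 -0.0005] F [ 0.03 -0.7  -1.6 ] T [-0.038  0.041 -0.004] op 22.87 q [ 0.177 -0.022  1.912 -0.     1.254  1.251]
t: 5.02
tool_pos: [0.5184, 0.1686, 0.0995]
tool_rot: [1.943, 0.493, -1.942]
contact_force: [-0.2, 0.3, -1.6]
opening: 0.0233
t 5.02 pos [518.44 168.59  99.45] ypsi -61.5 tilt [0.0005 0.0001] F [-0.22  0.29 -1.65] T [ 0.03   0.018 -0.021] op 23.34 q [ 0.178 -0.018  1.913  0.     1.245  1.251]
```

View pics/z4.png

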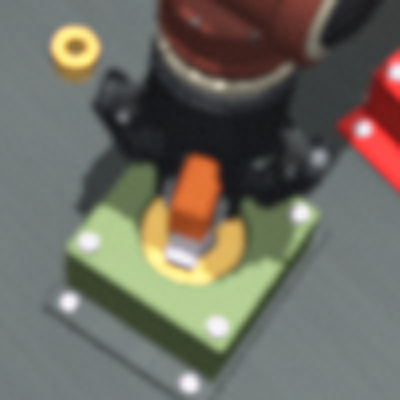

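```bash
python3 -m crank '[[[0,0,-0.001,0],[0,0,-0.002,0],[0,0,-0.003,0],[0,0,-0.003,0]]]'; python3 st.py; 
python3 -m crank '[[[0,0,-0.001,0],[0,0,-0.002,0],[0,0,-0.003,0],[0,0,-0.003,0]]]'; python3 st.py
```

```text
t: 5.4
tool_pos: [0.518, 0.1684, 0.0959]
tool_rot: [1.942, 0.493, -1.944]
contact_force: [-0.3, 0.1, -1.9]
opening: 0.023
t 5.4 pos [518.   168.45  95.94] ypsi -61.5 tilt [-0.0008 -0.0002] F [-0.26  0.11 -1.86] T [-0.049  0.147  0.014] op 23.02 q [ 0.178 -0.013  1.916 -0.     1.24   1.251]
t: 5.73
tool_pos: [0.5181, 0.1685, 0.093]
tool_rot: [1.942, 0.493, -1.944]
contact_force: [-0.5, -0.5, -2.5]
opening: 0.0231
t 5.73 pos [518.05 168.48  92.97] ypsi -61.51 tilt [-0.0006 -0.0001] F [-0.54 -0.52 -2.53] T [-0.115  0.253 -0.012] op 23.15 q [ 0.178 -0.01   1.917  0.     1.235  1.251]
```

```bash
python3 -m crank '[[[0,0,-0.001,0],[0,0,-0.0015,0],[0,0,-0.002,0],[0,0,-0.002,0]]]'; python3 st.py; python3 shot.py 5 scene 315 195
```

```text
t: 6.07
tool_pos: [0.5183, 0.1685, 0.0918]
tool_rot: [1.943, 0.493, -1.943]
contact_force: [-3.5, -0.6, 3.7]
opening: 0.0235
t 6.07 pos [518.3  168.53  91.81] ypsi -61.5 tilt [-0.0003 -0.    ] F [-3.46 -0.64  3.66] T [-0.193  0.709  0.04 ] op 23.45 q [ 0.178 -0.008  1.918  0.     1.232  1.251]
```

View pics/z5.png

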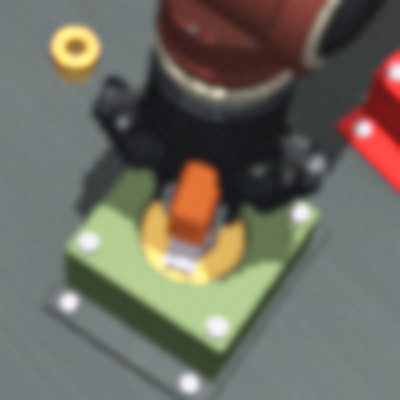

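```bash
python3 -m crank '[[[-0.0008,-0.0003,0,0],[-0.0008,-0.0003,0,0]]]' - 100; python3 st.py
python3 -m crank '[[[0,0,0,-1],[0.0001,-0.0002,0,-2],[0.0001,-0.0002,0,-3],[0.0001,-0.0002,0,-3]]]'; python3 st.py
```

```text
t: 6.28
tool_pos: [0.518, 0.1684, 0.0919]
tool_rot: [1.945, 0.494, -1.941]
contact_force: [-3.5, -0.2, 2.8]
opening: 0.0223
t 6.28 pos [518.02 168.44  91.89] ypsi -61.5 tilt [0.0016 0.0006] F [-3.49 -0.15  2.75] T [-0.006  0.457 -0.036] op 22.29 q [ 0.178 -0.01   1.92   0.     1.23   1.251]
t: 6.62
tool_pos: [0.5181, 0.1683, 0.0919]
tool_rot: [1.977, 0.446, -1.974]
contact_force: [-2.5, 0.4, 6.2]
opening: 0.0229
t 6.62 pos [518.08 168.26  91.88] ypsi -64.58 tilt [0.0012 0.0006] F [-2.49  0.39  6.22] T [ 0.156  0.436 -0.067] op 22.94 q [ 0.177 -0.01   1.919  0.     1.231  1.304]
```

```bash

python3 -m crank '[[[0,-0.0001,0,-1.5],[0.0001,-0.0002,0,-3],[0.0001,-0.0003,0,-5],[0.0001,-0.0003,0,-5]]]'; python3 st.py
python3 -m crank '[[[0,-0.0001,0,-1.5],[0.0001,-0.0002,0,-3],[0.0001,-0.0003,0,-5],[0.0001,-0.0003,0,-5]]]'; python3 st.py
python3 shot.py 6 scene 315 195
```

```text
t: 6.95
tool_pos: [0.5181, 0.168, 0.0919]
tool_rot: [2.029, 0.365, -2.027]
contact_force: [-1.5, 0.2, 5.2]
opening: 0.0226
t 6.95 pos [518.12 168.    91.87] ypsi -69.6 tilt [0.001  0.0007] F [-1.47  0.16  5.24] T [ 0.175  0.453 -0.098] op 22.63 q [ 1.770e-01 -1.000e-02  1.919e+00  1.000e-03  1.231e+00  1.391e+00]
t: 7.28
tool_pos: [0.5181, 0.1678, 0.0919]
tool_rot: [2.079, 0.282, -2.077]
contact_force: [-2.4, 0.3, 6.0]
opening: 0.0225
t 7.28 pos [518.15 167.77  91.86] ypsi -74.6 tilt [0.0008 0.0008] F [-2.42  0.29  6.04] T [ 0.192  0.487 -0.076] op 22.53 q [ 1.760e-01 -1.000e-02  1.919e+00  1.000e-03  1.231e+00  1.478e+00]
```

View pics/z6.png

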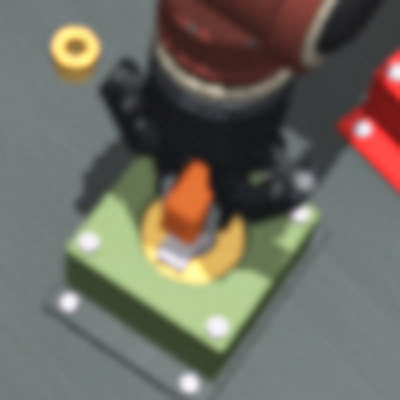

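```bash

python3 -m crank '[[[0,-0.0001,0,-1.5],[0.0001,-0.0002,0,-3],[0.0001,-0.0003,0,-5],[0.0001,-0.0003,0,-5]]]'; python3 st.py
python3 -m crank '[[[0,-0.0002,0,-1.5],[0,-0.0002,0,-3],[0,-0.0002,0,-3]]]'; python3 st.py
python3 -m crank '[[[0,-0.0002,0,-1.5],[0,-0.0002,0,-3],[0,-0.0002,0,-3]]]'; python3 st.py

```

```text
t: 7.67
tool_pos: [0.5182, 0.1675, 0.0919]
tool_rot: [2.128, 0.195, -2.126]
contact_force: [-2.9, 0.2, 6.1]
opening: 0.0225
t 7.67 pos [518.21 167.54  91.87] ypsi -79.6 tilt [0.0007 0.001 ] F [-2.94  0.17  6.14] T [ 0.237  0.552 -0.078] op 22.48 q [ 1.760e-01 -1.000e-02  1.919e+00  1.000e-03  1.231e+00  1.565e+00]
t: 7.92
tool_pos: [0.5182, 0.1674, 0.0919]
tool_rot: [2.156, 0.141, -2.154]
contact_force: [-2.5, 2.1, 5.9]
opening: 0.0231
t 7.92 pos [518.19 167.37  91.86] ypsi -82.59 tilt [0.0007 0.0011] F [-2.53  2.13  5.95] T [ 0.265  0.59  -0.102] op 23.08 q [ 1.750e-01 -1.000e-02  1.920e+00  1.000e-03  1.231e+00  1.616e+00]
t: 8.17
tool_pos: [0.5182, 0.1672, 0.0919]
tool_rot: [2.183, 0.085, -2.182]
contact_force: [-2.8, 0.3, 6.0]
opening: 0.0229
t 8.17 pos [518.18 167.25  91.89] ypsi -85.58 tilt [0.0006 0.0012] F [-2.84  0.27  5.97] T [ 0.292  0.611 -0.05 ] op 22.89 q [ 1.750e-01 -1.000e-02  1.920e+00  1.000e-03  1.231e+00  1.668e+00]
```

```bash
sed -i 's/"q",/"e6",o["effort"][5].round(3),"q",/' st.py; 
python3 -m crank '[[[0,-0.0002,0,-1.5],[0,-0.0002,0,-3],[0,-0.0002,0,-3]]]'; python3 st.py
python3 -m crank '[[[0,-0.0002,0,-1.5],[0,-0.0002,0,-3],[0,-0.0002,0,-3]]]'; python3 st.py

```

```text
t: 8.42
tool_pos: [0.5182, 0.1671, 0.0919]
tool_rot: [2.21, 0.029, -2.209]
contact_force: [-2.7, 2.2, 6.1]
opening: 0.0226
t 8.42 pos [518.15 167.07  91.86] ypsi -88.58 tilt [0.0006 0.0013] F [-2.69  2.2   6.09] T [ 0.321  0.566 -0.119] op 22.62 e6 0.062 q [ 1.750e-01 -1.000e-02  1.920e+00  1.000e-03  1.231e+00  1.720e+00]
t: 8.67
tool_pos: [0.5181, 0.1669, 0.0919]
tool_rot: [-2.207, 0.029, 2.206]
contact_force: [-1.8, 1.2, 6.0]
opening: 0.0227
t 8.67 pos [518.14 166.92  91.88] ypsi -91.58 tilt [0.0006 0.0014] F [-1.85  1.19  5.98] T [ 0.347  0.622 -0.038] op 22.74 e6 0.062 q [ 1.740e-01 -1.000e-02  1.920e+00  1.000e-03  1.231e+00  1.772e+00]
```

```bash

python3 -m crank '[[[0,-0.0002,0,-1.5],[0,-0.0002,0,-3],[0,-0.0002,0,-3]]]' >/dev/null; python3 st.py
python3 -m crank '[[[0,-0.0002,0,-1.5],[0,-0.0002,0,-3],[0,-0.0002,0,-3]]]'>/dev/null; python3 st.py

```

```text
t 8.92 pos [518.08 166.8   91.86] ypsi -94.58 tilt [0.0004 0.0016] F [-3.04  0.97  5.38] T [ 0.381  0.664 -0.074] op 22.91 e6 0.062 q [ 0.174 -0.01   1.92   0.002  1.231  1.824]
t 9.17 pos [518.07 166.62  91.89] ypsi -97.59 tilt [0.0004 0.0017] F [-3.1   2.28  5.29] T [ 0.47   0.62  -0.115] op 22.54 e6 0.062 q [ 0.174 -0.011  1.92   0.002  1.231  1.876]
```

```bash

python3 -m crank '[[[0,-0.0002,0,-1.5],[0,-0.0002,0,-3],[0,-0.0002,0,-3]]]' >/dev/null; python3 st.py

```

```text
t 9.42 pos [518.03 166.5   91.86] ypsi -100.58 tilt [0.0003 0.0018] F [-2.96  2.37  5.71] T [ 0.483  0.669 -0.109] op 22.46 e6 0.062 q [ 0.173 -0.011  1.92   0.002  1.231  1.928]
```

```bash

python3 -m crank '[[[0,-0.0002,0,-1.5],[0,-0.0002,0,-3],[0,-0.0002,0,-3]]]' >/dev/null; python3 st.py

```

```text
t 9.67 pos [517.98 166.35  91.86] ypsi -103.58 tilt [0.0002 0.0019] F [-2.23  3.52  6.11] T [ 0.495  0.621 -0.074] op 22.78 e6 0.062 q [ 0.173 -0.011  1.921  0.002  1.231  1.98 ]
```

```bash

python3 -m crank '[[[0,-0.0002,0,-1.5],[-0.0001,-0.0002,0,-3],[-0.0001,-0.0002,0,-3]]]' >/dev/null; python3 st.py

```

```text
t 9.92 pos [517.91 166.2   91.87] ypsi -106.59 tilt [0.0003 0.002 ] F [-2.64  2.81  5.24] T [ 0.559  0.66  -0.095] op 22.58 e6 0.063 q [ 1.730e-01 -1.100e-02  1.921e+00  2.000e-03  1.231e+00  2.032e+00]
```

```bash

python3 -m crank '[[[0,-0.0002,0,-1.5],[-0.0001,-0.0002,0,-3],[-0.0001,-0.0002,0,-3]]]' >/dev/null; python3 st.py

```

```text
t 10.17 pos [517.82 166.07  91.86] ypsi -109.59 tilt [0.0003 0.0022] F [-2.32  2.6   5.66] T [ 0.672  0.561 -0.041] op 22.55 e6 0.063 q [ 1.720e-01 -1.200e-02  1.921e+00  2.000e-03  1.231e+00  2.084e+00]
```

```bash

python3 -m crank '[[[-0.0002,0,0,-1.5],[-0.0003,0,0,-3],[-0.0003,0,0,-3]]]' >/dev/null; python3 st.py

```

```text
t 10.42 pos [517.67 165.99  91.86] ypsi -112.58 tilt [0.0008 0.002 ] F [-2.96  2.82  5.8 ] T [ 0.532  0.653 -0.081] op 22.6 e6 0.063 q [ 1.720e-01 -1.200e-02  1.922e+00  2.000e-03  1.231e+00  2.137e+00]
```

```bash

python3 -m crank '[[[-0.0002,0,0,-1.5],[-0.0003,0,0,-3],[-0.0003,0,0,-3]]]' >/dev/null; python3 st.py

```

```text
t 10.67 pos [517.49 165.91  91.86] ypsi -115.58 tilt [0.0011 0.0018] F [-2.24  2.71  5.64] T [ 0.533  0.434 -0.091] op 22.61 e6 0.063 q [ 1.720e-01 -1.300e-02  1.923e+00  2.000e-03  1.231e+00  2.189e+00]
```

```bash

python3 -m crank '[[[0,-0.0001,0,-1.5],[-0.0001,-0.0001,0,-3],[-0.0001,-0.0001,0,-3]]]' >/dev/null; python3 st.py

```

```text
t 10.92 pos [517.4  165.82  91.87] ypsi -118.59 tilt [0.0011 0.0019] F [-2.61  1.76  5.88] T [ 0.505  0.437 -0.045] op 22.58 e6 0.063 q [ 1.720e-01 -1.300e-02  1.923e+00  2.000e-03  1.231e+00  2.241e+00]
```

```bash

python3 -m crank '[[[0,-0.0001,0,-1],[0,-0.0001,0,-2],[0,-0.0001,0,-2]]]' >/dev/null; python3 st.py

```

```text
t 11.17 pos [517.39 165.74  91.88] ypsi -120.57 tilt [0.001 0.002] F [-1.6   2.84  5.2 ] T [ 0.552  0.455 -0.077] op 22.59 e6 0.019 q [ 1.720e-01 -1.300e-02  1.923e+00  2.000e-03  1.231e+00  2.276e+00]
```

```bash

python3 -m crank '[[[0,-0.0001,0,-1],[-0.0001,-0.0001,0,-2],[-0.0001,-0.0001,0,-2]]]' >/dev/null; python3 st.py

```

```text
t 11.42 pos [517.34 165.66  91.88] ypsi -122.54 tilt [0.0012 0.002 ] F [-1.94  2.66  5.2 ] T [ 0.662  0.401 -0.05 ] op 23.1 e6 0.103 q [ 1.720e-01 -1.400e-02  1.923e+00  2.000e-03  1.230e+00  2.310e+00]
```

```bash

python3 -m crank '[[[0,-0.0001,0,-1],[-0.0001,-0.0001,0,-2],[-0.0001,-0.0001,0,-2]]]' >/dev/null; python3 st.py

```

```text
t 11.67 pos [517.51 165.83  91.89] ypsi -124.56 tilt [0.0021 0.0027] F [-1.25  5.81  4.39] T [1.148 0.143 0.115] op 22.51 e6 0.225 q [ 1.720e-01 -1.400e-02  1.923e+00  2.000e-03  1.229e+00  2.345e+00]
```

```bash

python3 -m crank '[[[0,-0.0001,0,-1],[-0.0001,-0.0001,0,-2],[-0.0001,-0.0001,0,-2]]]' >/dev/null; python3 st.py;python3 shot.py 7 scene 315 195

```

```text
t 11.92 pos [517.45 165.83  91.89] ypsi -126.53 tilt [0.0023 0.0028] F [-1.15  5.21  4.73] T [1.19  0.13  0.251] op 22.63 e6 0.337 q [ 1.720e-01 -1.400e-02  1.924e+00  2.000e-03  1.229e+00  2.380e+00]
```

View pics/z7.png

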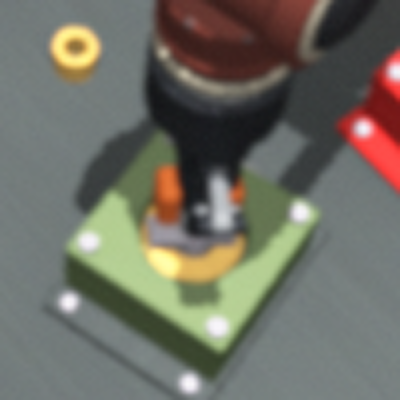

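The scene view shows the spanner still seated in the bore, with the bar near (190,232) in the crop. Torque has started climbing steadily, so I'll look for the point where the washer starts to yield.

```bash

python3 -m crank '[[[0,0,0,-1],[0,0,0,-1.5],[0,0,0,-1.5]]]' >/dev/null; python3 st.py

```

```text
t 12.22 pos [517.45 165.74  91.9 ] ypsi -128.01 tilt [0.0022 0.0025] F [-1.25  5.1   3.86] T [1.222 0.141 0.266] op 22.55 e6 0.351 q [ 1.720e-01 -1.400e-02  1.924e+00  2.000e-03  1.229e+00  2.405e+00]
```

```bash

python3 -m crank '[[[0,0,0,-1],[0,0,0,-1.5],[0,0,0,-1.5]]]' >/dev/null; python3 st.py

```

```text
t 12.47 pos [517.41 165.73  91.9 ] ypsi -129.5 tilt [0.0021 0.0024] F [0.07 5.2  6.03] T [1.199 0.162 0.251] op 22.54 e6 0.366 q [ 1.720e-01 -1.400e-02  1.924e+00  2.000e-03  1.229e+00  2.431e+00]
```

```bash

python3 -m crank '[[[0,0,0,-1],[0,0,0,-1.5],[0,0,0,-1.5]]]' >/dev/null; python3 st.py

```

```text
t 12.72 pos [517.38 165.69  91.87] ypsi -131.0 tilt [0.0021 0.0024] F [-0.51  5.09  5.3 ] T [1.161 0.113 0.28 ] op 22.5 e6 0.38 q [ 1.720e-01 -1.400e-02  1.924e+00  2.000e-03  1.230e+00  2.458e+00]
```

```bash

python3 -m crank '[[[0,0,0,1],[0,0,0,1.5],[0,0,0,1.5]]]' >/dev/null; python3 st.py
python3 -m crank '[[[0,0,0,1],[0,0,0,1.5],[0,0,0,1.5]]]' >/dev/null; python3 st.py

```

```text
t 12.97 pos [517.39 165.66  91.88] ypsi -129.54 tilt [0.002  0.0026] F [-1.26  5.13  4.69] T [ 1.15   0.172 -0.   ] op 22.92 e6 -0.025 q [ 1.720e-01 -1.400e-02  1.924e+00  2.000e-03  1.230e+00  2.432e+00]
t 13.22 pos [517.39 165.69  91.87] ypsi -128.04 tilt [0.002  0.0027] F [-1.15  5.67  4.65] T [ 1.156  0.113 -0.036] op 23.04 e6 -0.031 q [ 1.720e-01 -1.400e-02  1.924e+00  2.000e-03  1.230e+00  2.406e+00]
```

```bash

python3 -m crank '[[[0,0,0,-0.5],[0,0,0,-1],[0,0,0,-1]]]' >/dev/null; python3 st.py
python3 -m crank '[[[0,0,0,-0.5],[0,0,0,-1],[0,0,0,-1]]]' >/dev/null; python3 st.py
python3 -m crank '[[[0,0,0,-0.5],[0,0,0,-0.5]]]' >/dev/null; python3 st.py
python3 -m crank '[[[0,0,0,0],[0,0,0,0],[0,0,0,0]]]' >/dev/null; python3 st.py

```

```text
t 13.47 pos [517.38 165.68  91.89] ypsi -129.07 tilt [0.002  0.0026] F [-1.28  4.69  4.14] T [ 1.116  0.215 -0.003] op 22.74 e6 0.024 q [ 1.720e-01 -1.400e-02  1.924e+00  2.000e-03  1.230e+00  2.424e+00]
t 13.72 pos [517.39 165.65  91.91] ypsi -130.05 tilt [0.002  0.0025] F [-1.32  5.27  4.78] T [1.105 0.148 0.108] op 22.81 e6 0.13 q [ 1.720e-01 -1.400e-02  1.924e+00  2.000e-03  1.230e+00  2.441e+00]
t 13.88 pos [517.4  165.68  91.89] ypsi -130.52 tilt [0.0021 0.0025] F [-0.92  4.88  4.65] T [1.119 0.157 0.139] op 22.42 e6 0.245 q [ 1.720e-01 -1.400e-02  1.924e+00  2.000e-03  1.230e+00  2.449e+00]
t 14.13 pos [517.37 165.7   91.87] ypsi -130.52 tilt [0.002  0.0025] F [-0.59  4.93  4.77] T [1.142 0.147 0.202] op 23.13 e6 0.181 q [ 1.720e-01 -1.400e-02  1.924e+00  2.000e-03  1.230e+00  2.449e+00]
```

```bash

python3 -m crank '[[[0,0,0,-0.5],[0,0,0,-1.2],[0,0,0,-2],[0,0,0,-2]]]' >/dev/null; python3 st.py
python3 -m crank '[[[0,0,0,-1],[0,0,0,-2],[0,0,0,-2.8],[0,0,0,-2.8]]]' >/dev/null; python3 st.py

```

```text
t 14.47 pos [517.37 165.67  91.89] ypsi -132.51 tilt [0.002  0.0023] F [-1.03  4.54  4.87] T [1.102 0.209 0.319] op 23.14 e6 0.389 q [ 1.720e-01 -1.400e-02  1.924e+00  2.000e-03  1.230e+00  2.484e+00]
t 14.8 pos [517.34 165.57  91.89] ypsi -135.31 tilt [0.0019 0.0021] F [-1.49  4.83  5.06] T [1.082 0.181 0.355] op 22.86 e6 0.414 q [ 1.720e-01 -1.400e-02  1.924e+00  2.000e-03  1.230e+00  2.533e+00]
```

```bash

python3 -m crank '[[[0,0,0,1],[0,0,0,2],[0,0,0,3],[0,0,0,3]]]' >/dev/null; python3 st.py
python3 -m crank '[[[0,0,0.003,0],[0,0,0.006,0],[0,0,0.01,0],[0,0,0.015,0]]]' >/dev/null; python3 st.py
python3 -m crank '[[[0,0,0.02,0],[0,0,0.04,0],[0,0,0.055,0]]]' >/dev/null; python3 st.py

```

```text
t 15.13 pos [517.35 165.59  91.88] ypsi -132.32 tilt [0.0018 0.0024] F [-0.21  5.34  4.62] T [1.202 0.163 0.044] op 22.25 e6 -0.027 q [ 1.720e-01 -1.400e-02  1.924e+00  2.000e-03  1.230e+00  2.480e+00]
t 15.47 pos [515.5  163.74 104.39] ypsi -132.31 tilt [-0.0029 -0.0023] F [-0.42  0.61 -2.27] T [ 0.007  0.044 -0.041] op 22.7 e6 -0.003 q [ 1.710e-01 -3.100e-02  1.918e+00 -2.000e-03  1.258e+00  2.481e+00]
t 15.72 pos [516.53 163.73 161.7 ] ypsi -132.34 tilt [-0.0005 -0.002 ] F [ 0.4   0.43 -1.2 ] T [ 0.032 -0.042  0.017] op 22.5 e6 -0.0 q [ 1.710e-01 -9.200e-02  1.874e+00 -2.000e-03  1.360e+00  2.481e+00]
```

```bash

python3 -m crank '[[[-0.004,-0.035,0,6],[-0.008,-0.07,0,13],[-0.012,-0.106,0,20],[-0.016,-0.142,0,27],[-0.02,-0.178,0,34]]]'>/dev/null
python3 -m crank '[[[-0.004,-0.037,0,5],[-0.008,-0.074,0,10],[-0.012,-0.11,0,15],[-0.016,-0.142,-0.01,15.2],[-0.0185,-0.169,-0.02,15.2]]]' >/dev/null
python3 -m crank '[[[0,0,-0.01,0],[0,0,-0.02,0],[0,0,-0.02,0],[0,0,-0.02,0]]]' ;python3 st.py
python3 shot.py 8 scene,top 240 90 220 145; python3 meas.py 8; python3 - <<'E'
from h import *
s=np.load("pics/scene8i.npy")[:,:,::-1]
cv2.imwrite("pics/z8b.png",np.hstack([crop(s,265,120,50,60,8),crop(s,342,220,42,60,8)]))
E
```

```text
t: 16.88
tool_pos: [0.4779, -0.1769, 0.1199]
tool_rot: [2.173, 0.1, -2.179]
contact_force: [0.6, 0.7, -2.9]
opening: 0.0226
t 16.88 pos [ 477.94 -176.94  119.88] ypsi -84.8 tilt [-0.0028  0.0012] F [ 0.59  0.73 -2.87] T [0.019 0.009 0.029] op 22.64 e6 0.003 q [-0.501 -0.127  1.98  -0.     1.292  0.98 ]
scene housing rect [517.3 170.5] [115.3 112.9] 13.62
  ring [515.7 168.1] [65.1 65.5]
  hole [532.4 154. ] 133
  hole [500.  183.8] 159
  hole angle deg -42.8 coh 0.99
  orange n 11 10 zmax 0.11765341953831154
  handle top rect [691.9 358.3] [19.6  3.2] 22.48Traceback (most recent call last):
  File "meas.py", line 40, in <module>
    if __name__=="__main__":run(sys.argv[1])
                            ~~~^^^^^^^^^^^^^
  File "meas.py", line 37, in run
    b=big((H<22)&(S>80)&(abs(Z-.03)<.007)&(np.hypot(X-hx[0],Y-hx[1])<.09))
  File "meas.py", line 4, in big
    k=1+np.argmax(s[1:,4]);return (l==k)
        ~~~~~~~~~^^^^^^^^^
    return _wrapfunc(a, 'argmax', axis=axis, out=out, **kwds)
    return bound(*args, **kwds)
ValueError: attempt to get argmax of an empty sequence
```

View pics/z8b.png

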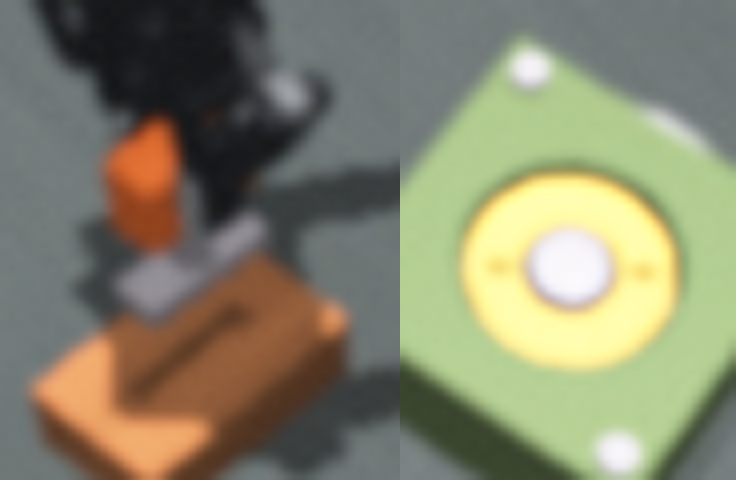

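View pics/z8.png

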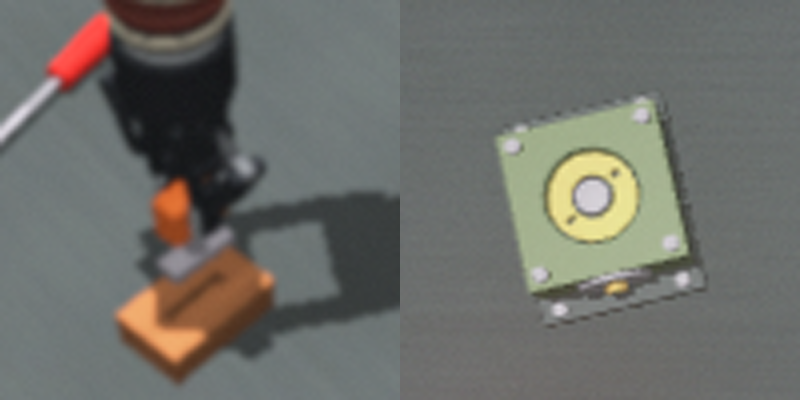

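```bash

python3 -m crank '[[[0.0003,-0.003,-0.005,1.7],[0.0003,-0.006,-0.01,1.7],[0.0003,-0.0061,-0.015,1.7],[0.0003,-0.0061,-0.022,1.7],[0.0003,-0.0061,-0.022,1.7]]]' >/dev/null;python3 st.py
python3 shot.py 9 scene 240 90;python3 - <<'E'
from h import *
s=np.load("pics/scene9i.npy")[:,:,::-1]
cv2.imwrite("pics/z9b.png",np.hstack([crop(s,265,120,50,60,8)]))
t=np.load("pics/top8i.npy");
# holes in top view, after
w=onplane("top",[(220+(615.5)/4-100-.5,145+173.5/4-.5),(220+571.5/4-100-.5,145+219.5/4-.5)],.054)[:,:2]*1000
print(w,np.degrees(np.arctan2(*(w[0]-w[1])[::-1])))
E
```

```text
t 17.4 pos [ 478.18 -183.32   97.54] ypsi -83.15 tilt [-0.0026  0.0015] F [ 0.13  0.28 -1.98] T [0.001 0.02  0.018] op 22.45 e6 0.003 q [-0.512 -0.094  1.989  0.     1.249  0.94 ]
[[530.55943272 151.52686443]
 [498.17361305 181.37145885]] -42.66158347290265
```

View pics/z9b.png

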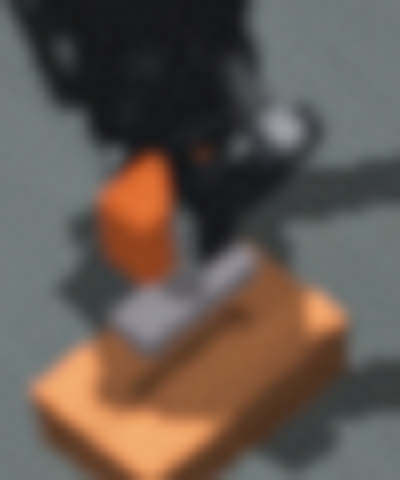

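```bash

python3 -m crank '[[[0,0,-0.008,0],[0,0,-0.016,0],[0,0,-0.022,0],[0,0,-0.026,0],[0,0,-0.027,0]]]' >/dev/null;python3 st.py
python3 -m crank '[[[0,0,-0.001,0],[0,0,-0.0018,0],[0,0,-0.0018,0],[0,0,-0.0018,0]]]' >/dev/null;python3 st.py

```

```text
t 17.87 pos [ 478.32 -183.71   70.82] ypsi -83.15 tilt [-0.0021  0.0012] F [-0.53 -0.17 -2.21] T [-0.002 -0.017  0.017] op 22.79 e6 0.0 q [-0.512 -0.057  2.004  0.     1.196  0.939]
t 18.2 pos [ 479.39 -184.28   70.86] ypsi -83.15 tilt [ 0.0006 -0.0003] F [ 0.36  0.44 -2.5 ] T [-0.026  0.037 -0.023] op 22.36 e6 0.0 q [-0.512 -0.056  2.004  0.     1.193  0.939]
```

```bash

python3 -m crank '[[[-0.001,0.0012,-0.001,0],[-0.001,0.0012,-0.002,0],[-0.001,0.0012,-0.002,0],[-0.001,0.0012,-0.002,0]]]' >/dev/null;python3 st.py
python3 -m crank '[[[0,0,-0.0005,0],[0,0,-0.001,0],[0,0,-0.001,0],[0,0,-0.001,0]]]' >/dev/null;python3 st.py

```

```text
t 18.53 pos [ 478.07 -182.89   68.45] ypsi -83.15 tilt [-0.0001  0.    ] F [ 0.47 -0.41 -1.95] T [-0.03   0.002  0.012] op 22.58 e6 0.0 q [-0.511 -0.056  2.008 -0.     1.19   0.94 ]
t 18.87 pos [ 478.27 -183.02   68.03] ypsi -83.14 tilt [ 0. -0.] F [-2.66  1.98  2.95] T [0.256 0.343 0.028] op 22.73 e6 0.021 q [-0.511 -0.055  2.008 -0.     1.189  0.94 ]
```

```bash

python3 -m crank '[[[0,0,0,0],[0,0,0,0],[0,0,0,0],[0,0,0,0],[0,0,0,0]]]' 1 30
python3 -m crank '[[[0,0,0.02,0],[0,0,0.06,0],[0,0,0.1,0],[0,0,0.13,0],[0,0,0.13,0]]]' >/dev/null;python3 st.py
python3 -m crank '[[[-0.02,-0.035,0,0],[-0.04,-0.07,0,0],[-0.06,-0.105,0,0],[-0.08,-0.14,0,0],[-0.1,-0.175,0,0]]]' >/dev/null
python3 -m crank '[[[-0.02,-0.035,0,0],[-0.04,-0.07,0,0],[-0.06,-0.105,0,0],[-0.08,-0.14,0,0],[-0.08,-0.14,0,0]]]' >/dev/null;python3 st.py
python3 shot.py 10 scene,top 240 90 345 155; python3 meas.py 10;python3 - <<'E'
from h import *
for n in("top","scene"):
  for tag in("0","10"):
    d=np.load(f"pics/{n}{tag}.npy");P=cloud(n,d);X,Y,Z=np.moveaxis(P,2,0)
    t=(abs(Z-.1)<.006)&(np.hypot(X-.477,Y+.18)<.05)
    c=cv2.minAreaRect(onplane(n,np.argwhere(t)[:,::-1],.1)[:,:2].astype(np.float32)*1000);print(n,tag,t.sum(),c,np.median(Z[t]))
E
```

```text
t: 19.28
tool_pos: [0.4782, -0.183, 0.0675]
tool_rot: [2.16, 0.129, -2.16]
contact_force: [-0.7, 0.2, 0.7]
opening: 0.0812
t 19.7 pos [ 481.91 -185.01  206.23] ypsi -83.14 tilt [ 0.0125 -0.007 ] F [ 0.67 -1.55  0.41] T [-0.033  0.004 -0.019] op 85.07 e6 -0.0 q [-0.511 -0.205  1.899  0.     1.434  0.94 ]
t 20.53 pos [ 294.32 -502.82  196.91] ypsi -83.49 tilt [-0.0017 -0.0021] F [-0.45  0.59 -0.51] T [-0.017 -0.046  0.027] op 85.57 e6 -0.355 q [-1.168 -0.025  1.749 -0.002  1.416  0.29 ]
scene housing rect [517.7 170.6] [114.7 112.9] 13.62
  ring [515.9 168.1] [65.3 65.5]
  hole [532.5 153.9] 136
  hole [500.2 183.7] 163
  hole angle deg -42.77 coh 0.99
  orange n 53 44 zmax 0.10088483960957413
  handle top rect [ 479.6 -177.1] [49.1 24.3] 3.53
  holder rect [ 478.4 -179.3] [102.   63.1] 7.08
top housing rect [513.8 165.9] [112.4 112.4] 13.72
  ring [517.2 172.6] [47.4 57. ]
  hole [523.3 196.4] 553
  hole [511.4 153.6] 715
  hole angle deg 74.29 coh 0.33
  orange n 15 15 zmax 0.10065250662137584
  handle top rect [ 455.  -188.3] [ 8.7 21.4] 33.47
  holder rect [ 474.7 -184.6] [100.1  60.6] 7.24
top 0 164 ((474.5080871582031, -183.80206298828125), (48.78404235839844, 23.98099708557129), 5.442872047424316) 0.09867525587253034
top 10 169 ((475.034912109375, -183.74757385253906), (49.78721618652344, 23.907976150512695), 6.44464635848999) 0.09868410328051702
scene 0 123 ((479.4172058105469, -177.5627899169922), (49.39875793457031, 25.136154174804688), 6.704261779785156) 0.09781844928690908
scene 10 124 ((479.4786376953125, -177.30035400390625), (49.31132507324219, 25.0644588470459), 5.606916427612305) 0.09786926548241037
```

View pics/z10.png

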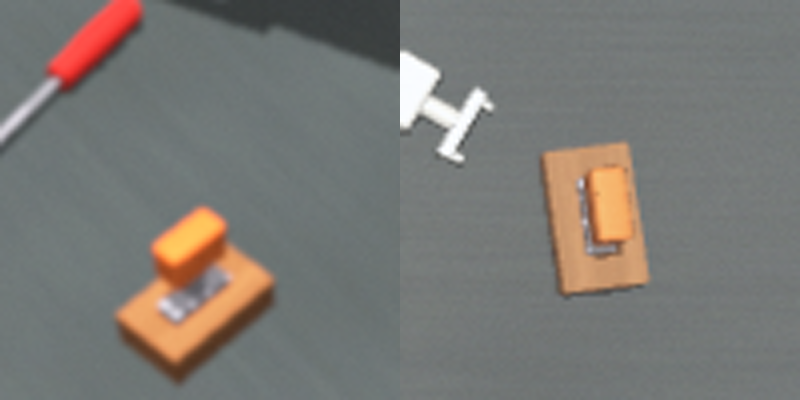

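```bash
python3 - <<'E'
from h import *
a=np.load("pics/scene0.npy");b=np.load("pics/scene10.npy");m=(abs(a-b)>.02).astype(np.uint8)
n,l,s,c=cv2.connectedComponentsWithStats(m)
print([(x[:5].tolist()) for x in s[1:] if x[4]>15])
print(finish_job())
E
```

```text
[[246, 0, 41, 39, 817], [399, 0, 66, 140, 3064], [427, 0, 88, 147, 4677], [493, 49, 10, 23, 62]]
the job is handed in; nothing more can be done
None
```

The spanner is back in its holder and I've handed the job in. The ring is nipped up somewhere between 8.5 and 14 degrees past bottoming, most likely 10 to 12. I couldn't fix it more closely, and if it is near the top of that range it is close to the 15-degree limit.

- **Turning:** I picked up the orange spanner and felt its pins seat fully in the green gearbox ring. I then turned clockwise until the torque rose from about 0.06 to 0.34 N m, and carried on to a peak of about 0.41 N m.
- **Why the range is wide:** Wrist yaw is the tool's measured heading, and it decreases as the ring tightens. The torque rose gradually, from about −121° to −126° of wrist yaw, before settling on the washer's yield slope. I stopped at −135°. That gives about 8.5° if the ring bottomed at the end of the rise, and up to 14° if it bottomed at the start.
- **Ring angle:** Both cameras showed the ring's holes move from about +28.5° to −42.7°, a turn of about 71°. With a free travel of at most 63°, that makes the nip at least 8°.
- **Readings that disagreed:**
  - The wrist's vertical torque read slightly negative while the ring turned freely, so I relied on the last joint's effort.
  - The two cameras differed by 4–6 mm in absolute position, but agreed on the offset from spanner to ring to about 1 mm.
  - In the last top picture the automatic ring-hole measurement gave nonsense, probably because of a bad colour mask. The scene camera still read −42.8°.
- **Final checks:** The handle is within 1 mm of where it started, about 1° in angle, and at the same height. In the scene camera's depth picture nothing changed except where the arm was; I did not check the top camera for bystanders. Forces stayed under about 10 N, and the run took about 21 s.

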